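Fit the pin nozzle to the desk air duster's quick coupler

TASK

The keyboard is to be blown clean, so fit the pointed pin nozzle from the nozzle stand to the quick coupler on top of the air duster. First pull the coupler's sleeve back (down) until it catches and stays back by itself, then push the nozzle's plug gently into the coupler until the sleeve springs forward and locks it, and leave it fully home. Never force the nozzle, and leave the flat nozzle, the coffee mug, the mouse and the sticky notes as they are.

Things in the scene. Friction and masses are not known exactly. Their poses are not given: they have to be found in the camera images.
- duster: Cordless air duster upright in its white charging cradle (116 x 106 mm, fixed): a dark can, 65 mm in diameter, housing top 95 mm above the desk, on it a brass quick coupler, mouth up, with a ribbed steel sleeve. Origin: centre of the underside, on the housing's axis; z up.
- outlet (a point): Point on the HOUSING's axis at the height of the coupler's rim, 145 mm above the desk. The coupler's rubber bush has taken a set: the coupler stands upright but 4.5 to 7 mm off this axis, the direction unknown and not in this reading, so find it by feel or by eye. It does not give way to sideways pushes under 50 N. Brass tube 27.6 mm outside, bore 22 mm, lead-in under 1 mm.
- sleeve_mid (a point): Point on the HOUSING's axis at the height of the sleeve's middle when forward, 16 mm below the rim (the sleeve shares the coupler's offset). Sleeve: 34 mm outside diameter, 28 mm long, 2 to 30 mm below the rim; its lowest 5 mm are a flange 43 mm wide whose top face, 25 mm below the rim, fingertips can push on. Housing top: 50 mm below the rim.
- sleeve (a joint): Sleeve travel in m: 0 forward (up), 0.012 at its back stop (down). Its spring takes 6 N at 0, 13 N at 0.012. Forward and empty, three jaws block any plug 12 mm below the rim. Pulled past about 0.010 and let go it stays caught at about 0.009, jaws clear. When the plunger trips the catch it springs forward and locks the plug; it stops at about 0.006 on a plug not far enough in.
- plunger_top (a point): Point on the HOUSING's axis at the height of the white trip plunger's top in the bore with the sleeve caught back, 24.5 mm below the rim. A plug's foot pressing it about 3.5 to 4 mm down (5 N rising to 10 N) trips the catch. The plug's shoulder lands hard on the rim with its foot 30 mm deep.
- nozzle_barrel (a point): Centre of the grip barrel of the pin nozzle (pointed STEEL tip), loose, 60 g, upright in either well. Barrel: black, 26 mm wide, 36 mm high; tip 45 mm above this point. Below: brass shoulder, 29 mm wide, underside 22 mm below this point; brass plug, 20 mm wide, 30 mm long, grooved, foot (1.5 mm chamfer) 52 mm below. Fully home, this point is 22 to 24.2 mm above the rim.
- flat_nozzle_barrel (a point): Centre of the barrel of the other nozzle, with the same plug and barrel but a flat black blade, 34 mm wide, at its top (46 mm above this point); it stands in the other well and stays there.
- stand: Grey-white nozzle stand, fixed: 64 x 150 mm, 40 mm high, with two wells of 24 mm diameter and 33 mm depth at -40 mm and +40 mm along its own y axis (the long one). Origin: centre of its underside. A nozzle's shoulder rests on its top, so a standing nozzle's barrel centre is 62 mm above the desk.
- mug: Glass mug with coffee, 73 mm in diameter, 92 mm high, handle to one side; origin at its underside. A bystander.
- mouse: Black computer mouse, 108 x 62 x 36 mm; origin at the centre of its underside. A bystander.
- notes: Yellow block of sticky notes, 76 x 76 x 22 mm; origin at the centre of its underside. A bystander.
Things that resemble listed ones, but are neither listed nor needed, are in the scene too. What is shaped like the part that bears nozzle_barrel but green is not meant.

How it is judged:
By the outcome, as a careful person would: the job done as asked, in the order asked, and still so for the second after the job is handed in, with the robot touching nothing.
It also fails if it takes over 69 s, if anything falls off the work surface, if the arm or the gripper's body presses on something with over 40 N, if the wrist force passes 120 N, or if a joint passes its speed limit or range.

ROBOT

A 6-joint arm with a two-finger parallel gripper is mounted at the origin on a cart in front of the work surface, level with it; the furniture and walls round the work are solid. World frame = base frame: x ahead of the robot, y to its left, z up, the work surface at z = 0. Lengths are in m, angles in rad, forces in N, time in s.
With the tool pointing down it reaches from about 0.425 to 1.125 m from the base axis. Payload 14.9 kg.
Tool frame: the origin (TCP) lies on the mounting face of the last link; the fingertips stand 191 mm ahead of it and the grasp point (between the pads) lies 172 mm ahead of it (r.grasp_offset is the z of the grasp point in the tool frame, in m); z points along the fingers, y is the line along which they close (so a half turn about z gives the same grasp; the last joint's range is limited). The gripper opens to 91 mm and grips with 3 to 60 N. Pads are 32 mm wide; open, the fingers measure 118 mm over their backs; the gripper's body (76 mm by 178 mm) begins 60 mm behind the grasp point.
Start: joints at [1.177, 0.379, 1.734, -0, 1.028, -0.033], TCP at [0.247, 0.655, 0.405] pointing down, gripper open.
Joint ranges: [-2.77, 2.77], [-0.74, 2.19], [0, 2.66], [-1.06, 4.2], [0.31, 2.87], [-3.08, 3.08]. Speed limits (rad/s): [1.89, 1.89, 2.39, 3.14, 3.14, 3.14].

INTERFACE

Orientations are given as [roll, pitch, yaw] about the fixed x, y, z axes, in that order (R = Rz(yaw) Ry(pitch) Rx(roll)).
In Python, from rig import r gives the robot as it stands. The module is installed in compiled form; this text tells all that it offers.
- The arm moves only by the tool jog_arm, never from a script. Its argument "moves" is text: rows parted by semicolons, each of 4 numbers parted by spaces: the shift along the tool's x, y, z normalised to -1 to 1, where 1 is 0.5 m, then the turn about the tool's z normalised to -1 to 1, where 1 is 120 degrees. In form: dx dy dz roll; .... A call has 1 to 20 rows; each row shifts and turns the commanded pose from where the row before left it, along the tool's axes as they then stand; what a row does not reach is not made up. A row lasts 1/8 s, in which the tool goes at most 62.5 mm and 10.7 degrees, less where a joint would pass 70% of its speed; a pose out of reach is approached as far as the arm can. A call with a number of a shift or a turn outside -1 to 1 is refused whole. A call with a gripper value outside its range is refused whole. "hand" is the gripper's target within -1 to 1 (shut at 1, half-way at 0, fully open at -1), set as the call begins (left out, the last holds). The fingers move at their own pace and stop on an object; "newtons" is the grip in N (left out, the last holds). Time passes only in rows, so rows that do not move let the fingers close. It gives the time, the measured TCP pose, the force, the opening and the grip force at its end, in the units of the state.
- r.read_state(): the state, without advancing time (a new reading comes with each control period).
- r.camera(name): name is "side" or "top" or "wrist"; returns a dict with "image" (420x560x3 uint8, red, green, blue), "range_z" (420x560 float32, m along the optical axis (not along the pixel's ray), 0 where there is no reading), "vfov" (degrees; the focal length in pixels is half the picture's height over the tangent of half this angle, whatever the lens; pixels are square), "cx", "cy" (the principal point, pixels), "world_to_cam" (4x4, takes a point from world to camera coordinates); the wrist camera has in their place "tool_from_camera" (4x4, takes a point from camera to tool coordinates, whose origin is the TCP and whose axes are the flange's). Camera axes: x right, y up, looking along -z (the intrinsics and any distortion apply to the point x, -y, -z); pixel columns grow to the right and rows downward; lengths in m; the calibration is good to about 2 mm. A picture is of the moment at which its call begins: read the wrist's pose just before it.
- r.sign_off(): hands the job in; it is judged then, once.
Trained networks look in a picture, given as the dict that the camera call returned (one of the last four; its "shot" number tells which), for a name from the list of things; names that differ only in an ending like _2 or _b are one class to them, and where a whole thing is asked for, a point or a joint stands for the part that bears it (a point fixed in the world has none). Each returns a list of dicts, best first, with "score" (0 to 1); they miss things now and then, are a little off and sometimes report something else, mostly with a low value. They report only what shows in the picture. A call takes as long as a camera call. They do not tell look-alikes from the thing itself.
- r.boxes_of(picture, query): "box" ([centre column, centre row, width, height] in pixels, round what is visible of it).
- r.regions_of(picture, query): "mask" (420x560 bool, what is visible of it) and "box" ([centre column, centre row, width, height] in pixels, round what is visible of it).
- r.pinpoint(picture, query): "uv" ([column, row] in pixels: a listed point, or the origin of a listed thing).
The state is a dict: "time_s": time; "joint_positions": joint angles; "qd": joint speeds; "joint_efforts": joint torques, N m; "position": TCP position; "tool_rot": TCP orientation; "force": force on the tool from outside, world axes, zero at the start; "moment": the same for the moment, N m; "opening": finger opening in m; "grasp_force": force on a finger pad.
Only numpy, scipy, OpenCV 4.12 (cv2) and the standard library are available. Lean on these libraries where they do the work, as an engineer would, in place of code of your own. Each camera call takes 0.05 s, during which the arm holds its last target. There are 200 camera calls.

## Working session

There is one attempt and no reset: what is moved stays moved. The work goes in short steps, Python scripts to look and compute and a tool call to move; the robot and the scene stay as the last step left them, time stands still between calls to the robot, and variables do not carry over. Pictures are saved under pics/ and viewed, at most 10 in all, crops included, and the job is handed in when it is done.

Besides the shell and the picture viewer there is one more tool, called by a JSON object that holds its "api" and its "payload", one argument or row to a line. jog_arm: Moves the arm, as the interface text tells. Scaled input: -1 to 1 covers 0.5 m each way for a shift and 120 degrees each way for a turn. Its arguments: {"type":"object","properties":{"moves":{"type":"string"},"hand":{"type":"number"},"newtons":{"type":"number"}},"required":["moves"]}

```bash
mkdir -p pics; cat > h.py <<'E'
import numpy as np, cv2
from rig import r
from scipy.spatial.transform import Rotation as R
def pose(s):
    T=np.eye(4);T[:3,:3]=R.from_euler('xyz',s['tool_rot']).as_matrix();T[:3,3]=s['position'];return T
def shot(n):
    s=r.read_state();p=r.camera(n)
    p['c2w']=pose(s)@p['tool_from_camera'] if n=='wrist' else np.linalg.inv(p['world_to_cam'])
    p['f']=p['image'].shape[0]/2/np.tan(np.radians(p['vfov'])/2)
    return p
def ray(p,u,v):
    d=np.array([(u-p['cx'])/p['f'],-(v-p['cy'])/p['f'],-1.]);return p['c2w'][:3,3],p['c2w'][:3,:3]@d
def at_z(p,u,v,z):
    o,d=ray(p,u,v);return o+d*(z-o[2])/d[2]
def at_r(p,u,v,rz=None):
    o,d=ray(p,u,v);return o+d*(p['range_z'][int(round(v)),int(round(u))] if rz is None else rz)
def cloud(p):
    h,w=p['range_z'].shape;u,v=np.meshgrid(np.arange(w),np.arange(h));d=np.stack([(u-p['cx'])/p['f'],-(v-p['cy'])/p['f'],-np.ones_like(u)],-1)*p['range_z'][...,None]
    return d@p['c2w'][:3,:3].T+p['c2w'][:3,3]
def save(p,n,crop=None,k=1):
    im=p['image'][:,:,::-1]
    if crop: a,b,c,d=crop;im=im[b:d,a:c]
    cv2.imwrite('pics/'+n,cv2.resize(im,None,fx=k,fy=k,interpolation=cv2.INTER_CUBIC))
E
python3 - <<'E'
from h import *
np.set_printoptions(precision=4,suppress=True)
ims=[]
for n in ['top','side']:
    p=shot(n);ims.append(p);print(n,[k for k in p if k not in('image','range_z')],p['c2w'][:3,3],p['f'],p['cx'],p['cy'])
    hs=dict(outlet=.145,nozzle_barrel=.062,flat_nozzle_barrel=.062,stand=0,duster=0,mug=0,mouse=0,notes=0)
    for q,z in hs.items():
        for d in r.pinpoint(p,q)[:3]: print(q,round(d['score'],2),np.round(d['uv'],1),at_z(p,*d['uv'],z))
cv2.imwrite('pics/a.png',cv2.resize(np.vstack([i['image'][:,:,::-1] for i in ims]),None,fx=.71,fy=.71))
save(ims[0],'top.png',None,1.4)
save(ims[1],'side.png',None,1.4)
E
```

```text
top ['vfov', 'cx', 'cy', 'world_to_cam', 'shot', 'c2w', 'f'] [0.336  0.1152 1.1349] 498.97369797481133 279.8350994513711 208.0721144338801
outlet 0.75 [267.5 187.7] [0.4888 0.117  0.145 ]
nozzle_barrel 0.6 [191.7 223.2] [0.4275 0.2815 0.062 ]
nozzle_barrel 0.51 [151.9 226.5] [0.4221 0.3665 0.062 ]
nozzle_barrel 0.45 [187.8 179.4] [0.523  0.2897 0.062 ]
flat_nozzle_barrel 0.58 [151.3 174.2] [0.5359 0.3686 0.062 ]
duster 0.73 [261.3 198.7] [0.486 0.132 0.   ]
mug 0.72 [402.8 210.7] [ 0.452  -0.1926  0.    ]
mouse 0.85 [341.5 193.1] [ 0.4955 -0.0528  0.    ]
mouse 0.65 [176.3 183. ] [0.526  0.3261 0.    ]
notes 0.91 [350.9 239.6] [ 0.3881 -0.0705  0.    ]
side ['vfov', 'cx', 'cy', 'world_to_cam', 'shot', 'c2w', 'f'] [0.2595 1.0423 0.5164] 508.30621420289924 289.2691229074759 209.5210256651916
outlet 0.86 [265.1 193.4] [0.4862 0.1216 0.145 ]
outlet 0.27 [200.1 293.2] [0.4856 0.4949 0.145 ]
nozzle_barrel 0.72 [279.8 276.2] [0.4197 0.2936 0.062 ]
nozzle_barrel 0.66 [265.3 300.9] [0.4264 0.3732 0.062 ]
nozzle_barrel 0.59 [223.5 270.6] [0.5212 0.2947 0.062 ]
flat_nozzle_barrel 0.59 [202.9 291.6] [0.5333 0.3671 0.062 ]
stand 0.6 [216.  310.6] [0.527  0.3289 0.    ]
stand 0.32 [264.2 206.8] [ 0.5545 -0.1443  0.    ]
duster 0.83 [268.  259.3] [ 0.4801  0.1291 -0.    ]
duster 0.58 [204.5 292.9] [0.5662 0.2786 0.    ]
duster 0.38 [311.9 200.3] [ 0.4395 -0.2142  0.    ]
mug 0.81 [311.6 202.8] [ 0.4376 -0.1966  0.    ]
mug 0.28 [278.4 222.3] [ 0.4979 -0.0571  0.    ]
mouse 0.86 [277.7 227.1] [ 0.4937 -0.03    0.    ]
notes 0.88 [324.7 224.7] [ 0.3857 -0.0662  0.    ]
```

View pics/top.png

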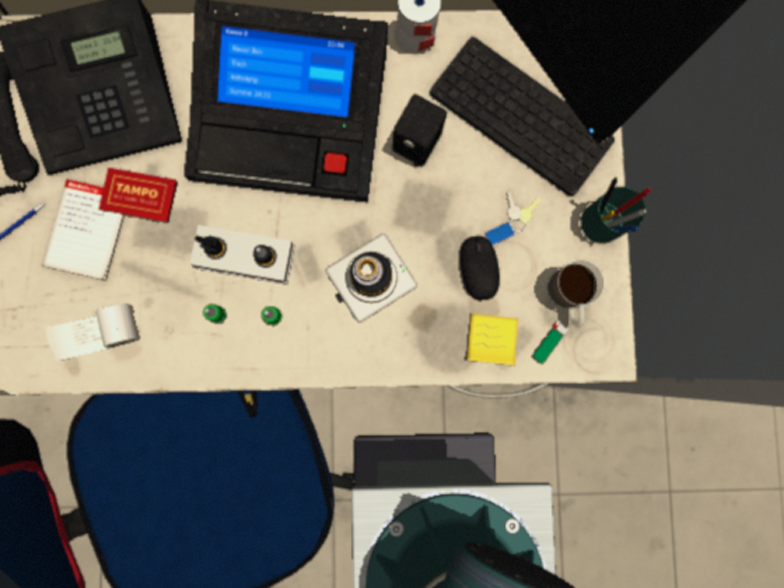

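View pics/side.png

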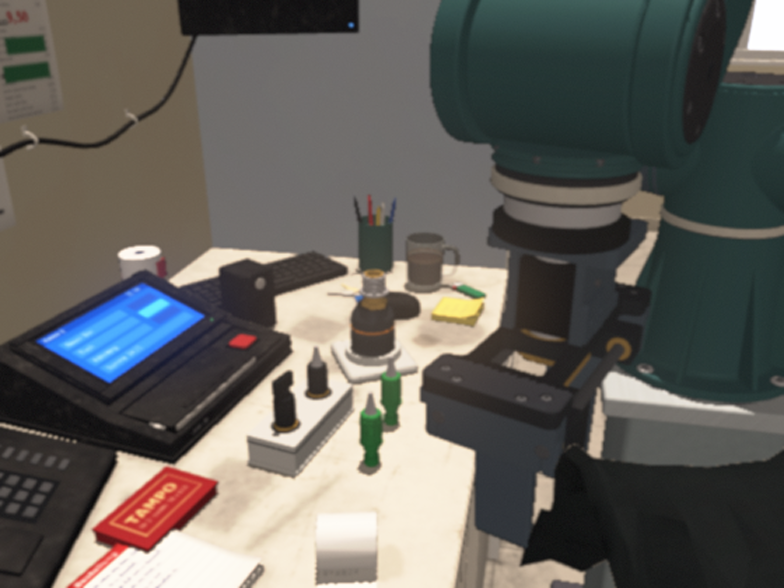

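The side view shows the two nozzles in the stand: flat blade at (203,292) and steel-tip pin at (225,270) in camera pixels. Green look-alikes are at (265,301) and (280,276) on the desk. In the top view the pin is at (188,180), about (0.523, 0.290), the flat one at (151,174), and the coupler at (266,188).

```bash
python3 - <<'E'
from h import *
np.set_printoptions(precision=4,suppress=True)
s=r.read_state();print(s['time_s'],s['position'],s['tool_rot'],s['opening'],s['force']);T=pose(s);print(T)
p=shot('wrist');print(p['tool_from_camera'],p['f'],p['cx'],p['cy'])
t=shot('top');save(t,'pin.png',(120,140,310,260),4)
# needed shift in tool axes to put tool axis over coupler, TCP z .42
for tgt in ([.488,.119,.42],[.523,.29,.42]): print(T[:3,:3].T@(np.array(tgt)-T[:3,3])/.5)
P=cloud(t)
for nm,(a,b) in dict(stand=((170,210),(120,220)),).items(): pass
m=(abs(P[...,2]-.145)<.006)&(abs(P[...,0]-.488)<.03)&(abs(P[...,1]-.119)<.03);print('rim',m.sum(),P[m].mean(0) if m.any() else 0, np.ptp(P[m],0) if m.any() else 0)
m=(abs(P[...,2]-.04)<.006)&(abs(P[...,0]-.528)<.06)&(abs(P[...,1]-.329)<.1)
c=cv2.minAreaRect((P[m][:,:2]*1000).astype(np.float32));print('stand',c)
m=(abs(P[...,2]-.095)<.006)&(abs(P[...,0]-.488)<.05)&(abs(P[...,1]-.119)<.05);print('housing',m.sum(),cv2.minEnclosingCircle((P[m][:,:2]*1000).astype(np.float32)))
E
```

```text
0.9 [0.2471 0.6549 0.4047] [-3.1416  0.      2.7808] 0.09107049098348743 [ 1.2047 -0.165  -0.6684]
[[-0.9356  0.353  -0.      0.2471]
 [ 0.353   0.9356 -0.      0.6549]
 [-0.     -0.     -1.      0.4047]
 [ 0.      0.      0.      1.    ]]
[[-0.0007  0.9687  0.2481  0.0706]
 [ 1.      0.0005  0.0008  0.0009]
 [ 0.0007  0.2481 -0.9687  0.0194]
 [ 0.      0.      0.      1.    ]] 329.3665458372329 279.55894658790567 210.3995712018006
[-0.8291 -0.8328 -0.0305]
[-0.7738 -0.4881 -0.0305]
rim 127 [0.4813 0.129  0.1435] [0.0331 0.0322 0.0094]
stand ((525.3201293945312, 329.880859375), (150.8871612548828, 64.99886322021484), 78.84535217285156)
housing 124 ((485.4049072265625, 124.75797271728516), 27.25719451904297)
```

View pics/pin.png

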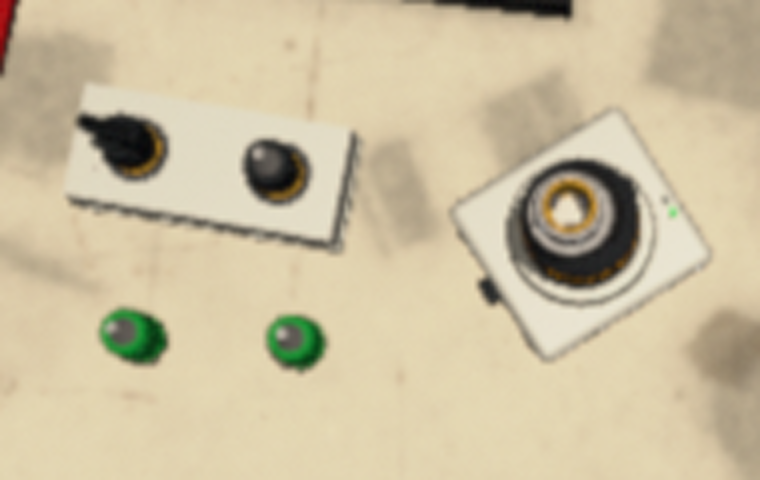

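The crop confirms it: the right-hand well (camera px 188,181) holds the nozzle with the round steel tip. The left one has the blade, and the green pair stands on the desk. The coupler ring is at about px (262,191). I'm moving above the coupler.

{"api": "jog_arm", "payload": {
  "moves": "-.051 -.0515 -.0025 0;-.051 -.0515 -.0025 0;-.051 -.0515 -.0025 0;-.051 -.0515 -.0025 0;-.051 -.0515 -.0025 0;-.051 -.0515 -.0025 0;-.051 -.0515 -.0025 0;-.051 -.0515 -.0025 0;-.051 -.0515 -.0025 0;-.051 -.0515 -.0025 0;-.051 -.0515 -.0025 0;-.051 -.0515 -.0025 0;-.051 -.0515 -.0025 0;-.051 -.0515 -.0025 0;-.051 -.0515 -.0025 0;-.051 -.0515 -.0025 0;0 0 0 0;0 0 0 0",
  "hand": -1,
  "newtons": 20
}}

```text
time_s: 3.25
position: [0.4833, 0.1256, 0.4247]
tool_rot: [3.142, -0.0, 2.78]
force: [-0.1, -0.5, -0.6]
opening: 0.0911
grasp_force: 0.0
```

```bash
python3 - <<'E'
from h import *
np.set_printoptions(precision=4,suppress=True)
s=r.read_state();print(s['time_s'],s['position'],s['tool_rot'],s['joint_positions'],s['force'])
p=shot('wrist');print(p['world_to_cam'] if 'world_to_cam' in p else '')
for q,z in dict(outlet=.145,sleeve=.129,nozzle_barrel=.062).items():
    for d in r.pinpoint(p,q)[:3]: print(q,d['score'],d['uv'],at_z(p,*d['uv'],z))
P=cloud(p)
for z,tol in((.145,.003),(.120,.002),(.095,.003)):
    m=(abs(P[...,2]-z)<tol)&(abs(P[...,0]-.485)<.06)&(abs(P[...,1]-.127)<.06)
    if m.sum()>5: print(z,m.sum(),cv2.minEnclosingCircle((P[m][:,:2]*1000).astype(np.float32)),P[m].mean(0))
save(p,'w1.png',(140,105,420,315),2.8)
t=shot('top');Q=cloud(t);m=(Q[...,0]>.56)&(Q[...,0]<.75)&(Q[...,1]>.05)&(Q[...,1]<.4);print('terminal', [(x,Q[m&(abs(Q[...,0]-x)<.01)][:,2].max()) for x in (.57,.59,.61,.63,.66,.7)])
E
```

```text
3.25 [0.4833 0.1256 0.4247] [ 3.1415 -0.0001  2.7804] [ 0.2076  0.0302  2.1214  0.0002  0.9901 -1.002 ] [-0.0793 -0.4831 -0.5695]

outlet 0.65 [280.7, 216.5] [0.4849 0.1267 0.145 ]Traceback (most recent call last):
  File "<stdin>", line 6, in <module>
ValueError: it knows: duster, flat_nozzle_barrel, mouse, mug, notes, nozzle_barrel, outlet, plunger_top, sleeve_mid, stand
```

```bash
cat > ring.py <<'E'
from h import *
np.set_printoptions(precision=4,suppress=True)
def ring(name,k=2.8):
    s=r.read_state();print(s['time_s'],s['position'],s['tool_rot'],s['force'])
    p=shot('wrist')
    P=cloud(p)
    for z,tol in((.145,.003),(.120,.002),(.111,.002),(.095,.003)):
        m=(abs(P[...,2]-z)<tol)&(np.hypot(P[...,0]-.485,P[...,1]-.127)<.036)
        if m.sum()>5: print(z,m.sum(),cv2.minEnclosingCircle((P[m][:,:2]*1000).astype(np.float32)),P[m].mean(0))
    save(p,name,(140,105,420,315),k)
    return p,P
E
python3 - <<'E'
from ring import *
ring('w1.png')
t=shot('top');Q=cloud(t);m=(Q[...,0]>.56)&(Q[...,0]<.75)&(Q[...,1]>.05)&(Q[...,1]<.4);print('terminal', [(x,Q[m&(abs(Q[...,0]-x)<.01)][:,2].max()) for x in (.57,.59,.61,.63,.66,.7)])
E
```

```text
3.35 [0.4831 0.1261 0.4247] [ 3.1416 -0.0001  2.7815] [-0.2073 -0.0305 -0.9141]
0.145 749 ((481.45574951171875, 127.7526626586914), 17.0786190032959) [0.4808 0.1281 0.1443]
0.12 634 ((481.37939453125, 127.5239486694336), 21.52199935913086) [0.476  0.1296 0.12  ]
0.095 177 ((479.92315673828125, 119.05816650390625), 23.436830520629883) [0.4724 0.1105 0.0954]
terminal [(0.57, np.float64(0.04437483942280518)), (0.59, np.float64(0.006511159957116375)), (0.61, np.float64(0.006183017155256154)), (0.63, np.float64(0.04576692008592387)), (0.66, np.float64(0.049648088799891577)), (0.7, np.float64(0.11001964317426727))]
```

View pics/w1.png

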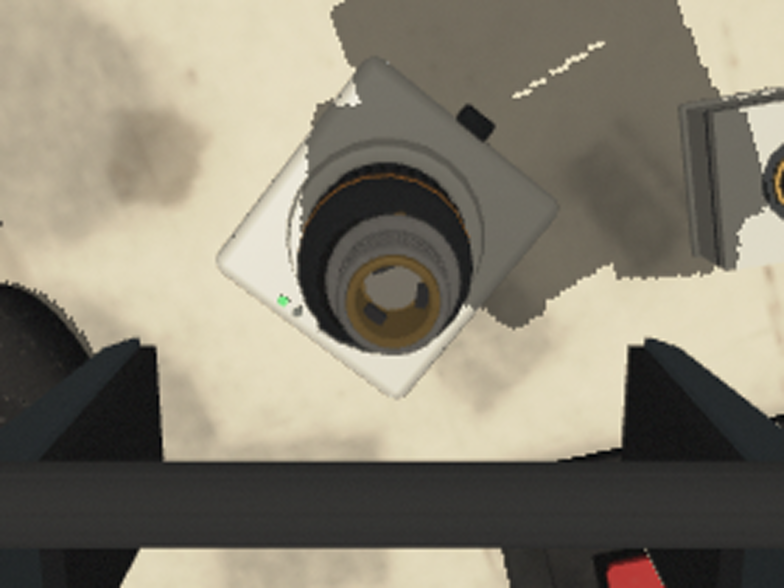

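The wrist view shows the coupler ring at full px (280,208), centred between the fingers. The rim and flange circles agree on (0.4814, 0.1276) with radii 17 and 21.5, as specified. I'm descending around the sleeve.

{"api": "jog_arm", "payload": {
  "moves": ".0042 .0016 .02 0;0 0 .03 0;0 0 .03 0;0 0 .03 0;0 0 .03 0;0 0 .025 0;0 0 .02 0;0 0 .015 0;0 0 0 0;0 0 0 0",
  "hand": -0.1,
  "newtons": 8
}}

```text
time_s: 4.7
position: [0.4819, 0.127, 0.3251]
tool_rot: [3.141, 0.0, 2.781]
force: [0.9, -0.1, -0.0]
opening: 0.0501
grasp_force: 0.0
```

{"api": "jog_arm", "payload": {
  "moves": "0 0 .01 0;0 0 .008 0;0 0 0 0;0 0 0 0;0 0 0 0;0 0 0 0",
  "hand": 0.18
}}

```text
time_s: 5.45
position: [0.4818, 0.1269, 0.3158]
tool_rot: [3.142, 0.0, 2.781]
force: [-1.2, 0.0, -0.4]
opening: 0.0376
grasp_force: 0.0
```

{"api": "jog_arm", "payload": {
  "moves": "0 0 .004 0;0 0 .004 0;0 0 .004 0;0 0 .004 0;0 0 .004 0;0 0 0 0"
}}

```text
time_s: 6.2
position: [0.4819, 0.127, 0.3061]
tool_rot: [-3.142, 0.0, 2.781]
force: [-2.9, -0.9, 9.8]
opening: 0.0373
grasp_force: 4.9
```

{"api": "jog_arm", "payload": {
  "moves": "0 0 .004 0;0 0 .004 0;0 0 .003 0;0 0 .002 0;0 0 0 0"
}}

```text
time_s: 6.82
position: [0.4819, 0.127, 0.2996]
tool_rot: [3.142, 0.0, 2.781]
force: [-3.8, -0.6, 11.4]
opening: 0.0371
grasp_force: 5.8
```

{"api": "jog_arm", "payload": {
  "moves": "0 0 .002 0;0 0 .002 0;0 0 0 0"
}}

```text
time_s: 7.2
position: [0.4822, 0.1271, 0.2984]
tool_rot: [3.141, 0.0, 2.781]
force: [-8.3, -1.6, 27.4]
opening: 0.0372
grasp_force: 13.7
```

The force rose to 27 N, so the sleeve is on its back stop. I'm letting go and going up to look.

{"api": "jog_arm", "payload": {
  "moves": "0 0 -.004 0;0 0 -.004 0;0 0 -.004 0;0 0 -.01 0;0 0 -.02 0"
}}

```text
time_s: 7.82
position: [0.4816, 0.1269, 0.3184]
tool_rot: [-3.141, -0.001, 2.781]
force: [0.1, -0.0, -0.1]
opening: 0.037
grasp_force: 0.0
```

{"api": "jog_arm", "payload": {
  "moves": "0 0 -.03 0;0 0 -.04 0;0 0 -.04 0;0 0 -.04 0;0 0 -.04 0;0 0 -.03 0;0 0 0 0;0 0 0 0",
  "hand": -0.3
}}

```text
time_s: 8.82
position: [0.4815, 0.1269, 0.4278]
tool_rot: [-3.141, -0.0, 2.781]
force: [-0.3, -1.0, -0.4]
opening: 0.0592
grasp_force: 0.0
```

```bash
python3 - <<'E'
from ring import *
p,P=ring('w2.png')
m=np.hypot(P[...,0]-.4814,P[...,1]-.1276);a=(m>.0182)&(m<.0208)&(P[...,2]>.1);print('flange z',np.percentile(P[a][:,2],[10,50,90]))
for q,z in dict(nozzle_barrel=.062,flat_nozzle_barrel=.062,outlet=.145).items():
    for d in r.pinpoint(p,q)[:2]: print(q,d['score'],d['uv'],at_z(p,*d['uv'],z))
E
```

```text
8.825 [0.4815 0.1269 0.4278] [-3.1413 -0.0005  2.7808] [-0.2817 -0.9641 -0.432 ]
0.145 358 ((481.4544372558594, 127.6538314819336), 13.884160995483398) [0.4813 0.1279 0.1453]
0.12 286 ((477.28961181640625, 129.74526977539062), 15.873543739318848) [0.4826 0.1273 0.1207]
0.111 365 ((481.4933166503906, 127.56678009033203), 21.604694366455078) [0.4718 0.1309 0.1116]
0.095 164 ((482.1211242675781, 118.10665893554688), 23.46453094482422) [0.4785 0.1068 0.0959]
flange z [0.1109 0.1118 0.1127]
nozzle_barrel 0.76 [400.0, 90.0] [0.4253 0.2764 0.062 ]
nozzle_barrel 0.63 [434.9, 170.5] [0.5157 0.2892 0.062 ]
flat_nozzle_barrel 0.79 [513.6, 161.0] [0.535  0.3685 0.062 ]
outlet 0.83 [274.3, 218.1] [0.4833 0.1221 0.145 ]
```

The sleeve stays caught: its flange is at z 0.111, about 9 mm back, and the rim circle centre is (0.4815, 0.1277). Next is the pin nozzle.

{"api": "jog_arm", "payload": {
  "moves": ".0056 .0415 0 0;.0056 .0415 0 0;.0056 .0415 0 0;.0056 .0415 0 0;.0056 .0415 0 0;.0056 .0415 0 0;.0056 .0415 0 0;.0056 .0415 0 0;0 0 0 0;0 0 0 0"
}}

```text
time_s: 10.28
position: [0.5193, 0.29, 0.4281]
tool_rot: [-3.141, -0.0, 2.781]
force: [0.8, -0.4, -0.3]
opening: 0.0592
grasp_force: 0.0
```

```bash
python3 - <<'E'
from ring import *
s=r.read_state();print(s['time_s'],s['position'],s['tool_rot'])
p=shot('wrist');P=cloud(p)
for q,z in dict(nozzle_barrel=.062,flat_nozzle_barrel=.062).items():
    for d in r.pinpoint(p,q)[:2]: print(q,d['score'],d['uv'],at_z(p,*d['uv'],z))
near=np.hypot(P[...,0]-.519,P[...,1]-.290)<.025
for z in np.arange(.041,.11,.004):
    m=near&(abs(P[...,2]-z)<.002)
    if m.sum()>5: c=cv2.minEnclosingCircle((P[m][:,:2]*1000).astype(np.float32));print(round(z,3),m.sum(),np.round(c[0],1),round(c[1],1),P[m].mean(0))
save(p,'w3.png',(140,85,480,315),2.3)
E
```

```text
10.275 [0.5193 0.29   0.4281] [-3.1412 -0.0002  2.7809]
nozzle_barrel 0.85 [276.6, 193.5] [0.5177 0.2877 0.062 ]
nozzle_barrel 0.6 [238.3, 108.5] [0.4226 0.2826 0.062 ]
flat_nozzle_barrel 0.89 [352.7, 179.6] [0.5322 0.3685 0.062 ]
0.041 829 [519. 290.] 25.0 [0.5165 0.2919 0.0408]
0.045 50 [513.6 286.2] 17.8 [0.5087 0.2922 0.0444]
0.049 10 [511.7 291.5] 11.0 [0.5074 0.2928 0.0499]
0.053 9 [508.8 293.1] 9.3 [0.5073 0.294  0.0526]
0.057 16 [513.5 292. ] 12.1 [0.5087 0.2948 0.0571]
0.061 14 [513.  290.4] 12.4 [0.5081 0.2923 0.0614]
0.065 16 [515.1 290.3] 12.7 [0.508  0.2917 0.0652]
0.069 12 [511.5 291.7] 11.5 [0.5079 0.2939 0.0689]
0.073 18 [515.9 290.6] 13.0 [0.509  0.2937 0.0727]
0.077 24 [517.4 289.4] 13.2 [0.5095 0.2927 0.0766]
0.081 314 [517.6 289.5] 12.9 [0.5167 0.2897 0.0813]
0.085 38 [517.5 289.8] 10.9 [0.5147 0.2909 0.0847]
0.089 29 [517.1 289.6] 6.1 [0.5143 0.2908 0.0888]
0.093 22 [517.2 289.4] 5.3 [0.515  0.2904 0.0932]
0.097 22 [517.4 289.4] 4.8 [0.5156 0.2906 0.097 ]
0.101 15 [516.4 289.5] 3.6 [0.5149 0.2898 0.1008]
0.105 17 [517.2 289.7] 3.0 [0.5164 0.2898 0.1055]
0.109 24 [517.8 289.5] 2.8 [0.5177 0.2897 0.1077]
```

View pics/w3.png

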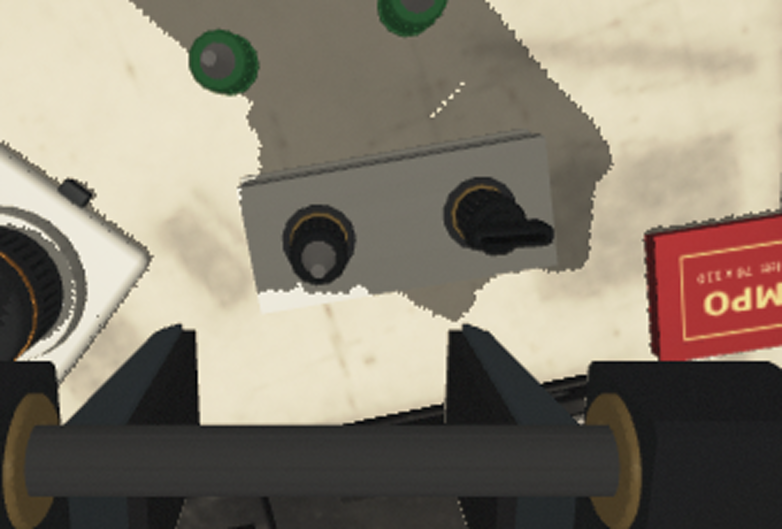

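The view shows the steel-tip pin at full px (278,190), on the left in the stand, and the blade nozzle to its right. The pin's axis is (0.5175, 0.2896). I'm descending to grip it.

{"api": "jog_arm", "payload": {
  "moves": ".003 -.002 .04 0;0 0 .04 0;0 0 .04 0;0 0 .04 0;0 0 .04 0;0 0 .04 0;0 0 .04 0;0 0 .04 0;0 0 .03 0;0 0 .02 0;0 0 .01 0;0 0 0 0;0 0 0 0"
}}

```text
time_s: 12.05
position: [0.5178, 0.2898, 0.2387]
tool_rot: [3.141, 0.001, 2.781]
force: [-0.5, 0.5, -0.5]
opening: 0.0594
grasp_force: 0.0
```

{"api": "jog_arm", "payload": {
  "moves": "0 0 0 0;0 0 0 0;0 0 0 0;0 0 0 0;0 0 0 0;0 0 0 0",
  "hand": 1,
  "newtons": 30
}}

```text
time_s: 12.8
position: [0.5176, 0.2898, 0.2383]
tool_rot: [3.142, 0.0, 2.781]
force: [-0.7, -0.5, 1.8]
opening: 0.0251
grasp_force: 30.0
```

{"api": "jog_arm", "payload": {
  "moves": "0 0 -.015 0;0 0 -.025 0;0 0 -.04 0;0 0 -.04 0;0 0 -.04 0;0 0 -.04 0;0 0 -.04 0;0 0 -.04 0;0 0 -.03 0;0 0 -.015 0;0 0 0 0;0 0 0 0"
}}

```text
time_s: 14.3
position: [0.5175, 0.2897, 0.4]
tool_rot: [-3.141, -0.001, 2.781]
force: [-0.4, -0.1, -0.2]
opening: 0.0255
grasp_force: 30.0
```

```bash
cat > noz.py <<'E'
from ring import *
def noz(pic=None):
    s=r.read_state();T=pose(s);print(s['time_s'],s['position'],s['tool_rot'],s['force'],s['opening'])
    p=shot('wrist');P=cloud(p)
    L=(P-T[:3,3])@T[:3,:3]   # tool coords
    near=np.hypot(L[...,0],L[...,1])<.02
    for z in np.arange(.125,.166,.004):
        m=near&(abs(L[...,2]-z)<.002)
        if m.sum()>8: c=cv2.minEnclosingCircle((L[m][:,:2]*1000).astype(np.float32));print(round(z,3),m.sum(),np.round(c[0],1),round(c[1],1))
    if pic: save(p,pic,(140,105,420,315),2.8)
    return p,P
E
python3 - <<'E'
from noz import *
noz('w4.png')
E
```

```text
14.3 [0.5175 0.2897 0.4   ] [-3.1408 -0.0007  2.7808] [-0.3875 -0.053  -0.165 ] 0.025525781131132658
0.125 98 [4.4 0.7] 17.3
0.129 223 [1.7 0.7] 17.3
0.133 619 [-0.9  1. ] 17.4
0.137 266 [-2.   0.7] 16.9
0.141 84 [2.1 0.7] 18.8
0.145 64 [0.4 0.7] 19.3
0.149 52 [0.4 0.7] 19.5
0.153 42 [0.6 0.3] 19.4
0.157 482 [0.6 0.7] 19.8
0.161 228 [0.1 0.6] 19.5
0.165 204 [1.5 0.7] 19.1
```

View pics/w4.png

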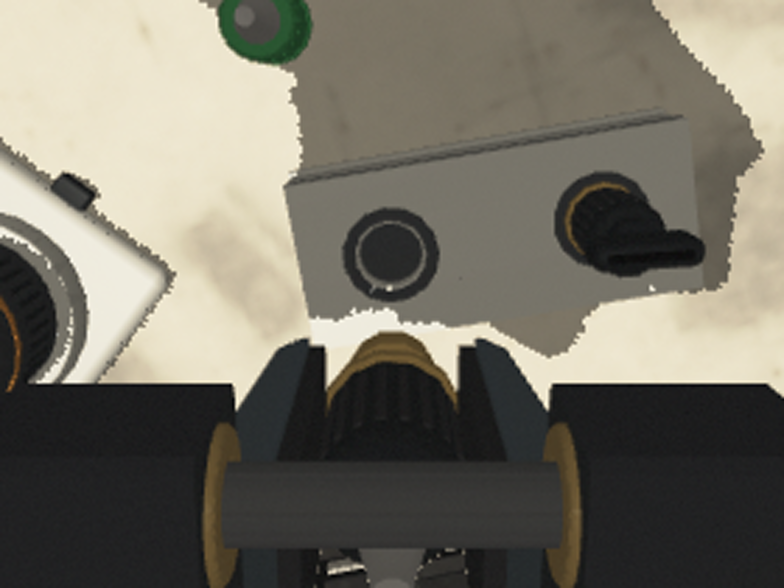

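The nozzle is gripped with its well empty behind it. Its plug and shoulder show at px (390,350) in the crop. I'm measuring where the plug sits in the tool frame.

```bash
python3 - <<'E'
from h import *
np.set_printoptions(precision=4,suppress=True)
for i in range(2):
    s=r.read_state();T=pose(s);p=shot('wrist');P=cloud(p);L=(P-T[:3,3])@T[:3,:3]
    near=(abs(L[...,1])<.018)&(abs(L[...,0])<.03)&(p['range_z']>0)
    for z in np.arange(.174,.234,.004):
        m=near&(abs(L[...,2]-z)<.002)
        if m.sum()<8: continue
        q=L[m][:,:2]*1000
        # circle fit
        A=np.c_[2*q,np.ones(len(q))];c=np.linalg.lstsq(A,(q**2).sum(1),rcond=None)[0]
        print(round(z,3),m.sum(),'xmax %.1f y %.1f..%.1f'%(np.percentile(q[:,0],95),q[:,1].min(),q[:,1].max()),'fit',np.round(c[:2],1),round(np.sqrt(c[2]+c[0]**2+c[1]**2),1))
E
```

```text
0.174 235 xmax 18.4 y -17.8..17.7 fit [16.4  0.1] 12.3
0.178 191 xmax 18.5 y -17.8..17.9 fit [19.3  0.5] 13.0
0.182 213 xmax 18.5 y -17.8..17.9 fit [16.4  0.4] 12.2
0.186 167 xmax 18.4 y -17.9..17.9 fit [18.6  0. ] 13.0
0.19 127 xmax 17.2 y -16.2..17.6 fit [14.1  0.8] 11.5
0.194 237 xmax 13.9 y -12.1..13.4 fit [0.6 0.6] 12.9
0.198 21 xmax 13.9 y -11.0..12.9 fit [-0.5  0.6] 14.4
0.214 35 xmax 9.8 y -6.5..7.2 fit [1.3 0.4] 8.0
0.218 54 xmax 9.7 y -8.0..9.3 fit [-0.   0.7] 9.6
0.222 51 xmax 9.6 y -8.8..10.0 fit [-0.1  0.6] 9.7
0.226 20 xmax 9.6 y -6.9..10.1 fit [-0.2  0.6] 9.8
0.174 234 xmax 18.5 y -18.0..17.8 fit [16.3  0.3] 12.3
0.178 201 xmax 18.5 y -18.0..17.8 fit [19.9  0.4] 13.5
0.182 202 xmax 18.5 y -17.8..17.4 fit [15.7  0. ] 12.0
0.186 174 xmax 18.5 y -17.7..18.0 fit [18.6  0.4] 13.0
0.19 120 xmax 17.3 y -17.4..17.6 fit [14.6  0.6] 11.4
0.194 239 xmax 13.8 y -12.1..13.4 fit [0.5 0.6] 13.0
0.198 20 xmax 13.8 y -10.4..12.9 fit [-0.4  0.6] 14.3
0.214 38 xmax 9.6 y -5.9..7.8 fit [0.6 0.6] 8.6
0.218 54 xmax 9.7 y -7.3..8.6 fit [0.  0.7] 9.5
0.222 50 xmax 9.6 y -8.8..10.0 fit [-0.1  0.7] 9.7
0.226 18 xmax 9.6 y -7.5..10.2 fit [-0.2  0.6] 9.7
```

{"api": "jog_arm", "payload": {
  "moves": "-.0047 -.033 0 0;-.0047 -.033 0 0;-.0047 -.033 0 0;-.0047 -.033 0 0;-.0047 -.033 0 0;-.0047 -.033 0 0;-.0047 -.033 0 0;-.0047 -.033 0 0;-.0047 -.033 0 0;-.0047 -.033 0 0;0 0 0 0;0 0 0 0;0 0 0 0"
}}

```text
time_s: 16.08
position: [0.4815, 0.1274, 0.4007]
tool_rot: [3.142, 0.0, 2.781]
force: [-0.1, 0.2, -0.5]
opening: 0.0252
grasp_force: 30.0
```

```bash
cat > chk.py <<'E'
from h import *
np.set_printoptions(precision=4,suppress=True)
def fit(q):
    A=np.c_[2*q,np.ones(len(q))];c=np.linalg.lstsq(A,(q**2).sum(1),rcond=None)[0];return np.round(c[:2],1),round(np.sqrt(c[2]+c[0]**2+c[1]**2),1)
def chk(pic):
    s=r.read_state();T=pose(s);p=shot('wrist');P=cloud(p);L=(P-T[:3,3])@T[:3,:3]
    print(s['time_s'],s['position'],s['tool_rot'],s['force'],s['opening'])
    near=(np.hypot(L[...,1],L[...,0])<.0125)&(p['range_z']>0)
    m=near&(L[...,2]>.216)&(L[...,2]<.226);print('plug',m.sum(),fit(L[m][:,:2]*1000))
    for z,lo,hi in((.111,.0185,.023),(.12,.012,.0185)):
        d=np.hypot(P[...,0]-.4815,P[...,1]-.1277);m=(abs(P[...,2]-z)<(.0025))&(d<hi)&(d>lo);q=L[m][:,:2]*1000
        if m.sum()>9: print(z,m.sum(),'x %.1f..%.1f y %.1f..%.1f'%(q[:,0].min(),q[:,0].max(),q[:,1].min(),q[:,1].max()),fit(q))
    m=(abs(P[...,2]-.143)<.004)&(np.hypot(P[...,0]-.4815,P[...,1]-.1277)<.018);q=L[m][:,:2]*1000
    if m.sum()>9: print('rim',m.sum(),'x %.1f..%.1f y %.1f..%.1f'%(q[:,0].min(),q[:,0].max(),q[:,1].min(),q[:,1].max()),fit(q))
    m=(P[...,2]>.128)&(P[...,2]<.140)&(np.hypot(P[...,0]-.4815,P[...,1]-.1277)<.018);q=L[m][:,:2]*1000
    if m.sum()>9: print('tube',m.sum(),'x %.1f..%.1f y %.1f..%.1f'%(q[:,0].min(),q[:,0].max(),q[:,1].min(),q[:,1].max()),fit(q))
    save(p,pic,(210,140,350,245),5.5)
E
python3 -c "from chk import *;chk('w5.png')"
```

```text
16.075 [0.4815 0.1274 0.4007] [3.1415 0.0001 2.7812] [-0.1487  0.2295 -0.4776] 0.02522937285436665
plug 122 (array([-0.2,  0.6]), np.float64(9.7))
0.111 336 x -10.1..21.5 y -21.1..21.4 (array([0.2, 0.2]), np.float64(20.1))
0.12 46 x 4.9..17.2 y -15.3..16.5 (array([-0.1,  0.2]), np.float64(16.9))
rim 323 x -7.4..14.0 y -13.3..13.7 (array([0.8, 0.2]), np.float64(12.3))
tube 472 x -12.4..17.3 y -16.3..17.5 (array([0.8, 0.3]), np.float64(14.9))
```

View pics/w5.png

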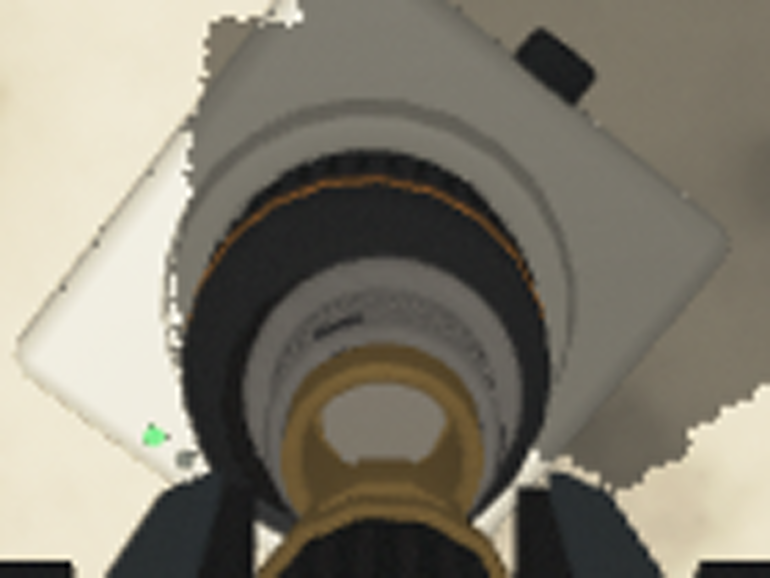

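The plug at crop px (383,440) sits over the bore. Relative to the tool, the coupler is at about (0.1, 0.2) mm and the plug at (-0.2, 0.6) mm. I'll shift by that difference, then lower gently.

{"api": "jog_arm", "payload": {
  "moves": ".0006 -.0008 .015 0;0 0 .016 0;0 0 .014 0;0 0 .006 0;0 0 .004 0;0 0 .004 0;0 0 .004 0;0 0 0 0"
}}

```text
time_s: 17.12
position: [0.4809, 0.1268, 0.3692]
tool_rot: [-3.142, -0.0, 2.781]
force: [0.2, -1.2, -0.5]
opening: 0.0255
grasp_force: 30.0
```

Already about 4 mm into the bore with no contact force. Continuing.

{"api": "jog_arm", "payload": {
  "moves": "0 0 .005 0;0 0 .005 0;0 0 .005 0;0 0 .005 0;0 0 0 0"
}}

```text
time_s: 17.75
position: [0.4809, 0.1268, 0.359]
tool_rot: [-3.141, -0.0, 2.781]
force: [-0.2, 0.6, -0.3]
opening: 0.0254
grasp_force: 30.0
```

{"api": "jog_arm", "payload": {
  "moves": "0 0 .005 0;0 0 .005 0;0 0 .004 0;0 0 .003 0;0 0 0 0"
}}

```text
time_s: 18.38
position: [0.4809, 0.1268, 0.3506]
tool_rot: [-3.141, -0.0, 2.781]
force: [0.1, 0.5, -0.5]
opening: 0.0252
grasp_force: 30.0
```

{"api": "jog_arm", "payload": {
  "moves": "0 0 .002 0;0 0 .002 0;0 0 .002 0;0 0 .002 0;0 0 0 0"
}}

```text
time_s: 19.0
position: [0.4811, 0.1268, 0.3471]
tool_rot: [3.141, 0.0, 2.781]
force: [-0.9, -1.1, 5.2]
opening: 0.0255
grasp_force: 30.0
```

{"api": "jog_arm", "payload": {
  "moves": "0 0 .001 0;0 0 .001 0;0 0 0 0"
}}

```text
time_s: 19.38
position: [0.4812, 0.1268, 0.3462]
tool_rot: [3.141, 0.0, 2.781]
force: [-2.2, -0.7, 7.8]
opening: 0.0255
grasp_force: 30.0
```

{"api": "jog_arm", "payload": {
  "moves": "0 0 .001 0;0 0 .001 0;0 0 0 0"
}}

```text
time_s: 19.75
position: [0.4811, 0.1268, 0.345]
tool_rot: [3.141, 0.0, 2.781]
force: [-1.4, -1.0, 6.4]
opening: 0.0248
grasp_force: 30.0
```

{"api": "jog_arm", "payload": {
  "moves": "0 0 .001 0;0 0 0 0"
}}

```text
time_s: 20.0
position: [0.4811, 0.1268, 0.3446]
tool_rot: [3.141, 0.0, 2.781]
force: [-1.7, -0.8, 7.8]
opening: 0.0254
grasp_force: 30.0
```

```bash
cat > fl.py <<'E'
from h import *
np.set_printoptions(precision=4,suppress=True)
s=r.read_state();p=shot('wrist');P=cloud(p);print(s['time_s'],s['position'],s['force'])
d=np.hypot(P[...,0]-.4815,P[...,1]-.1277)
for lo,hi in((.0185,.021),(.0135,.0165)):
    a=(d>lo)&(d<hi)&(P[...,2]>.1)&(P[...,2]<.15);print(a.sum(),np.histogram(P[a][:,2],np.arange(.1,.15,.003)))
E
python3 fl.py
```

```text
20.0 [0.4811 0.1268 0.3446] [-1.6806 -0.8185  7.8324]
293 (array([  6,   3,   0,   0,   0,   0, 213,  71,   0,   0,   0,   0,   0,
         0,   0,   0]), array([0.1  , 0.103, 0.106, 0.109, 0.112, 0.115, 0.118, 0.121, 0.124,
       0.127, 0.13 , 0.133, 0.136, 0.139, 0.142, 0.145, 0.148]))
396 (array([  0,   0,   0,   0,   0,   0,   0,   5,   4,   1,   5,   4,   2,
        19, 270,  36]), array([0.1  , 0.103, 0.106, 0.109, 0.112, 0.115, 0.118, 0.121, 0.124,
       0.127, 0.13 , 0.133, 0.136, 0.139, 0.142, 0.145, 0.148]))
```

The sleeve has sprung fully forward: its flange is at about z 0.120, so the plug is locked. Releasing and retreating.

{"api": "jog_arm", "payload": {
  "moves": "0 0 0 0;0 0 0 0;0 0 0 0;0 0 0 0",
  "hand": -0.3
}}

```text
time_s: 20.55
position: [0.4809, 0.1268, 0.3441]
tool_rot: [-3.142, -0.0, 2.781]
force: [-0.1, 0.8, 0.8]
opening: 0.0589
grasp_force: 0.0
```

{"api": "jog_arm", "payload": {
  "moves": "0 0 -.01 0;0 0 -.03 0;0 0 -.04 0;0 0 -.04 0;0 0 -.04 0;0 0 -.04 0;0 0 -.03 0;0 0 0 0;0 0 0 0"
}}

```text
time_s: 21.68
position: [0.4807, 0.1268, 0.4588]
tool_rot: [-3.141, -0.0, 2.781]
force: [-0.8, 0.8, -0.2]
opening: 0.0593
grasp_force: 0.0
```

```bash
python3 fl.py; python3 - <<'E'
from h import *
p=shot('wrist');P=cloud(p);d=np.hypot(P[...,0]-.4815,P[...,1]-.1277)
z=P[...,2]
print('tip',z[(d<.03)].max(),'expect .145+.022..0242+.045=.212-.2142')
a=(d>.008)&(d<.0125)&(z>.165)&(z<.2);print('barrel top',np.median(z[a]),'expect .185-.1872', P[a].mean(0))
a=(d>.0135)&(d<.018)&(z>.14)&(z<.16);print('shoulder/sleeve top',np.percentile(z[a],[5,50,95]))
a=(d>.0185)&(d<.021)&(z>.1)&(z<.13);print('flange',np.median(z[a]))
save(p,'w6.png',(140,105,420,315),2.8)
E
```

```text
21.675 [0.4807 0.1268 0.4588] [-0.7907  0.8139 -0.2414]
197 (array([  2,   0,   0,   0,   0,   1, 157,  37,   0,   0,   0,   0,   0,
         0,   0,   0]), array([0.1  , 0.103, 0.106, 0.109, 0.112, 0.115, 0.118, 0.121, 0.124,
       0.127, 0.13 , 0.133, 0.136, 0.139, 0.142, 0.145, 0.148]))
195 (array([  0,   0,   0,   0,   0,   0,   0,   0,   1,   0,   0,   0,   3,
         5, 167,   7]), array([0.1  , 0.103, 0.106, 0.109, 0.112, 0.115, 0.118, 0.121, 0.124,
       0.127, 0.13 , 0.133, 0.136, 0.139, 0.142, 0.145, 0.148]))
tip 0.39854747823129744 expect .145+.022..0242+.045=.212-.2142
barrel top 0.18834484601446427 expect .185-.1872 [0.47918147 0.12900007 0.18722203]
shoulder/sleeve top [0.14184931 0.14357346 0.15180532]
flange 0.12059785810031914
```

View pics/w6.png

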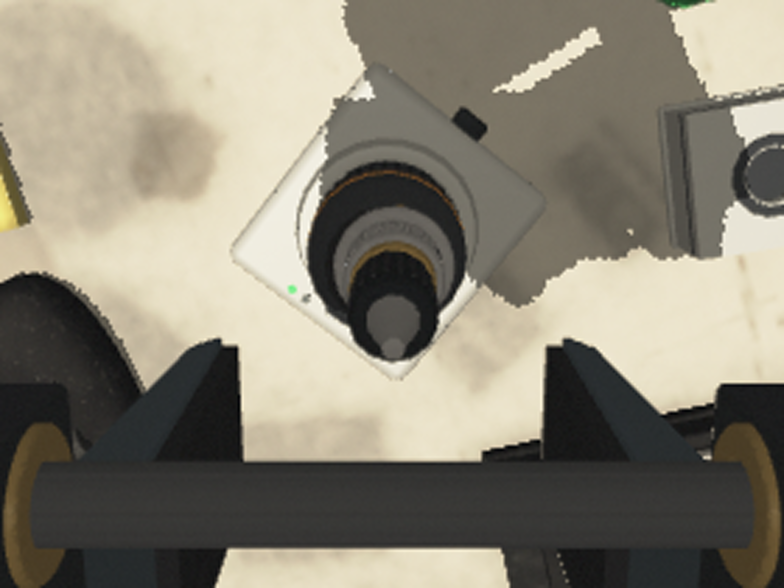

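The pin nozzle stands locked in the coupler at crop px (393,310), with the sleeve forward. The seating height reads borderline, so I'm measuring it against references.

```bash
python3 - <<'E'
from h import *
for i in range(3):
    p=shot('wrist');P=cloud(p);z=P[...,2];d=np.hypot(P[...,0]-.4812,P[...,1]-.1275)
    h=z[(d<.0128)&(z>.18)&(z<.1925)];hh,e=np.histogram(h,np.arange(.18,.193,.001))
    desk=np.median(z[(abs(z)<.006)]);st=z[(abs(z-.04)<.005)&(P[...,1]>.25)]
    print('tip',z[(d<.01)&(z<.23)].max(),hh,e[0],'desk',desk,'stand',np.median(st) if len(st) else 0)
s=shot('side');P=cloud(s);z=P[...,2];m=(np.hypot(P[...,0]-.481,P[...,1]-.128)<.03);print('side tip',z[m&(z<.24)].max())
# silhouette in side image: brass band between barrel and sleeve
save(s,'s2.png',(225,130,310,230),6)
E
```

```text
tip 0.2163973037920812 [  2  13   7   6   7  10  35 112 218 104  26  11   6] 0.18 desk 0.0005864531732870937 stand 0.04052859191101457
tip 0.2161891317635642 [  4   8  10   6   5  13  34 107 215 107  28  13  10] 0.18 desk 0.000632378400291872 stand 0.04059334539662596
tip 0.2159646955355507 [  4   8   8  10   6   8  35 115 202 128  22  14   9] 0.18 desk 0.0006145568662370704 stand 0.0405923969464439
side tip 0.2137050864523452
```

View pics/s2.png

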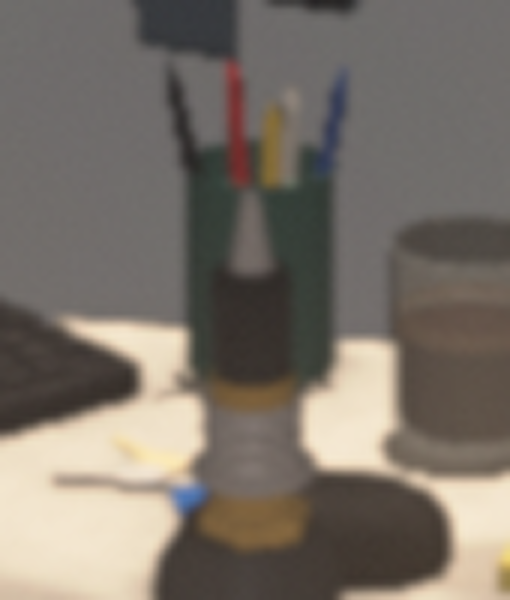

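The side view shows the nozzle seated on the forward sleeve. The height still reads near the upper limit, about 24 mm above the rim, so I'll re-grip and press gently to make sure it is home.

{"api": "jog_arm", "payload": {
  "moves": "0 0 .035 0;0 0 .04 0;0 0 .04 0;0 0 .04 0;0 0 .035 0;0 0 .025 0;0 0 .014 0;0 0 0 0;0 0 0 0"
}}

```text
time_s: 23.1
position: [0.4811, 0.1268, 0.3452]
tool_rot: [3.141, 0.001, 2.781]
force: [-0.6, 0.4, 0.7]
opening: 0.0594
grasp_force: 0.0
```

{"api": "jog_arm", "payload": {
  "moves": "0 0 0 0;0 0 0 0;0 0 0 0;0 0 0 0;0 0 .001 0;0 0 0 0",
  "hand": 1,
  "newtons": 20
}}

```text
time_s: 23.85
position: [0.4811, 0.1268, 0.3445]
tool_rot: [3.141, 0.0, 2.781]
force: [-1.4, -0.7, 4.9]
opening: 0.0252
grasp_force: 20.0
```

{"api": "jog_arm", "payload": {
  "moves": "0 0 .001 0;0 0 .001 0;0 0 0 0"
}}

```text
time_s: 24.22
position: [0.4811, 0.1268, 0.3436]
tool_rot: [3.141, 0.0, 2.781]
force: [-1.9, -1.0, 8.4]
opening: 0.0256
grasp_force: 20.0
```

{"api": "jog_arm", "payload": {
  "moves": "0 0 .001 0;0 0 .001 0;0 0 0 0"
}}

```text
time_s: 24.6
position: [0.4812, 0.1268, 0.3427]
tool_rot: [3.141, 0.0, 2.781]
force: [-2.8, -0.3, 7.8]
opening: 0.0258
grasp_force: 20.0
```

{"api": "jog_arm", "payload": {
  "moves": "0 0 0 0;0 0 0 0;0 0 0 0;0 0 0 0",
  "hand": -0.3
}}

```text
time_s: 25.1
position: [0.4809, 0.1268, 0.3421]
tool_rot: [-3.141, -0.0, 2.781]
force: [-0.0, 0.3, -0.5]
opening: 0.059
grasp_force: 0.0
```

{"api": "jog_arm", "payload": {
  "moves": "0 0 -.01 0;0 0 -.03 0;0 0 -.04 0;0 0 -.04 0;0 0 -.04 0;0 0 -.04 0;0 0 -.03 0;0 0 0 0;0 0 0 0"
}}

```text
time_s: 26.22
position: [0.4807, 0.1267, 0.4568]
tool_rot: [-3.141, -0.0, 2.781]
force: [0.1, -0.3, -0.3]
opening: 0.0592
grasp_force: 0.0
```

```bash
python3 - <<'E'
from h import *
for i in range(2):
    p=shot('wrist');P=cloud(p);z=P[...,2];d=np.hypot(P[...,0]-.4812,P[...,1]-.1275)
    h=z[(d<.0128)&(z>.18)&(z<.1925)];hh,e=np.histogram(h,np.arange(.18,.193,.001))
    a=(d>.0185)&(d<.021)&(z>.1)&(z<.13)
    print('tip',z[(d<.01)&(z<.23)].max(),hh,'flange',np.median(z[a]))
s=shot('side');P=cloud(s);z=P[...,2];m=(np.hypot(P[...,0]-.481,P[...,1]-.128)<.03);print('side tip',z[m&(z<.24)].max(),r.read_state()['time_s'])
E
```

```text
tip 0.21637122767570524 [  8   6  14   6   8   9  33  97 223 120  24  15   6] flange 0.1205847337390343
tip 0.21586815759992456 [  6   8   5   6   9  13  33 114 213 114  20  19   7] flange 0.1205706931090974
side tip 0.2147254167359544 26.375
```

The height comes back the same after the gentle press, so the nozzle rests at the lock's own play limit with the sleeve fully forward. Handing in.

```bash
python3 -c "
from rig import r
print(r.sign_off())"
```

```text
the job is handed in; nothing more can be done
None
```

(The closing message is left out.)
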